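# Get the creamer and the sugar pot out from behind the canisters

### The job

Lay out milk and sugar for tea: first take the two tall canisters that stand in front in the wooden caddy and set both of them on the bare wooden board at the side. Then fetch the creamer and the lidded sugar pot from behind them and stand the creamer in the middle of the round saucer and the sugar pot in the middle of the square cork mat, and only then put each canister back exactly where it stood in the caddy. Keep all four upright and let go of them, and leave the two wooden bowls where they are.

Things in the scene. Friction and masses are not known exactly. Their poses are not given: they have to be found in the camera images.
- caddy: Fixed low wooden tray, 166 mm along its x (depth) by 262 mm along its y (width); floor 10 mm, rim 18 mm above its underside. Origin at the centre of its underside, x pointing away from the robot (up to 0.15 rad askew). The canister and the tin stand in its front row, 108 mm apart, centre to centre; the creamer and the sugar pot in the row about 76 mm behind, also 108 mm apart.
- canister: Round plain steel canister with a lid and a small knob: 62 mm across, lid flush with the sides from 104 to 118 mm up, 123 mm tall to the lid's top, 137 mm with the 20 mm wide knob; about 0.3 kg, lid fast. Origin at the centre of its underside, z up. It starts in the caddy's front row (the robot's side) beside the square tin; either may be the left one.
- tin: Square plain aluminium tin with a square lid: 58 x 58 mm, lid flush with the sides from 100 mm up, 125 mm tall; about 0.26 kg, lid fast. The second of the two tall canisters. Origin at the centre of its underside, z up, x and y square to its sides. It starts in the caddy's front row, its sides within about 0.15 rad of the caddy's.
- creamer: White ceramic creamer, a small open jug: body 60 mm across, 72 mm tall, foot 46 mm across; loop handle on its +y side, out to 56 mm from its axis, small lip on its -y side, out to 40 mm. Grip the body across its x, 20 to 55 mm above the underside. About 0.22 kg. Origin at the centre of its underside, z up. Starts in the caddy's back row, handle roughly along the row (within 0.4 rad).
- sugar_pot: White ceramic sugar pot, round, no handle, its lid fast: body 62 mm across from 20 to 50 mm above the underside, domed lid above, 81 mm tall with its 18 mm wide knob; foot 48 mm across. About 0.25 kg. Origin at the centre of its underside, z up. It starts in the caddy's back row beside the creamer; either may be the left one.
- side_board: Bare light wooden board, fixed, flat on the steel sheet: 240 mm along its x, 150 mm along its y, 12 mm thick. Origin at the centre of its underside, z up; its top is 12 mm above. It lies on the left or on the right; room for both canisters, one towards each end.
- saucer: Round white ceramic saucer, fixed: 130 mm across the rim, 14 mm high, with a flat round floor about 84 mm across, 5 mm above its underside. Origin at the centre of its underside, z up. It stands in a low dark wooden tea tray (300 x 180 mm, rim 16 mm above the sheet) across from the board, next to the cork mat; either may be the nearer.
- cork_mat: Square cork mat, fixed: 95 x 95 mm, 8 mm thick. Origin at the centre of its underside, z up; its top is 8 mm above. It lies in the tea tray beside the saucer.
- bowl_big: Larger wooden bowl, 132 mm across the rim, 52 mm high, between the robot and the caddy, beside the smaller one. Origin at the centre of its underside. To be left alone.
- bowl_small: Smaller wooden bowl, 100 mm across the rim, 42 mm high, beside the larger one. Origin at the centre of its underside. To be left alone.
Not all that is in view belongs to the job. Leave any orange or purple look-alike of the tin alone.

How it is judged (in metres and radians):
On the way, in this order (a step that is already met when the one before it is completed fails the run):
1. both canisters stand free on the side board (x of canister in the frame of side_board between -0.11 and 0.11 m and y of canister in the frame of side_board between -0.065 and 0.065 m and z of canister in the frame of side_board between 0.008 and 0.016 m and angle between each of canister, tin's own z axis and vertical below 0.15 rad and linear speed of each of canister, tin below 0.02 m/s and angular speed of each of canister, tin below 0.2 rad/s and contact force between the fingers and canister below 0.1 N and x of tin in the frame of side_board between -0.11 and 0.11 m and y of tin in the frame of side_board between -0.065 and 0.065 m and z of tin in the frame of side_board between 0.008 and 0.016 m and contact force between the fingers and tin below 0.1 N), for 0.2 s.
2. the creamer stands free on the saucer and the sugar pot on the cork mat, while both canisters are still on the side board (all of step 1 and horizontal distance between creamer and saucer below 0.014 m and z of creamer in the frame of saucer between 0.001 and 0.009 m and angle between each of creamer, sugar_pot's own z axis and vertical below 0.15 rad and linear speed of each of creamer, sugar_pot below 0.02 m/s and angular speed of each of creamer, sugar_pot below 0.2 rad/s and contact force between the fingers and creamer below 0.1 N and horizontal distance between sugar_pot and cork_mat below 0.014 m and z of sugar_pot in the frame of cork_mat between 0.004 and 0.012 m and contact force between the fingers and sugar_pot below 0.1 N), for 0.2 s.
At the end, for the whole second after the job is handed in: The creamer stands within 14 mm of the middle of the saucer and the sugar pot within 14 mm of the middle of the cork mat, each resting on it; the round canister and the square tin stand within 15 mm of where each began, in the caddy; all four are upright (within 0.15 rad), let go and at rest (horizontal distance between creamer and saucer below 0.014 m and z of creamer in the frame of saucer between 0.001 and 0.009 m and angle between each of creamer, sugar_pot, canister, tin's own z axis and vertical below 0.15 rad and linear speed of each of creamer, sugar_pot, canister, tin below 0.02 m/s and angular speed of each of creamer, sugar_pot, canister, tin below 0.2 rad/s and contact force between the fingers and creamer below 0.1 N and horizontal distance between sugar_pot and cork_mat below 0.014 m and z of sugar_pot in the frame of cork_mat between 0.004 and 0.012 m and contact force between the fingers and sugar_pot below 0.1 N and distance of each of canister, tin from where it was at the start of the episode below 0.015 m and contact force between the fingers and canister below 0.1 N and contact force between the fingers and tin below 0.1 N); the robot touches nothing.
It fails at once if one of the four things is tipped far over (angle between any of canister, tin, creamer, sugar_pot's own z axis and vertical above 0.6 rad).
It fails at once if a wooden bowl is pushed out of its place (25 mm) (distance of any of bowl_big, bowl_small from where it was at the start of the episode above 0.025 m).
It also fails if it takes over 128 s, if anything falls off the work surface, if the arm or the gripper's body presses on something with over 40 N, if the wrist force passes 120 N, or if a joint passes its speed limit or range.

### The arm

A 6-joint arm with a two-finger parallel gripper is mounted at the origin on the work surface. World frame = base frame: x ahead of the robot, y to its left, z up, the work surface at z = 0. Lengths are in m, angles in degrees, forces in N, time in s.
With the tool pointing down it reaches from about 0.375 to 0.9 m from the base axis. Payload 3.1 kg.
Tool frame: the origin (TCP) lies on the centre line of the jaws, within the pads' length; the fingertips stand 8 mm ahead of it and the grasp point (between the pads) lies 11 mm behind it; z points along the fingers, y is the line along which they close (so a half turn about z gives the same grasp; the last joint's range is limited). The gripper opens to 87 mm and grips with 3 to 60 N. Pads are 19 mm wide; open, the fingers measure 117 mm over their backs; the gripper's body (75 mm by 190 mm) begins 51 mm behind the grasp point.
Start: joints at [56.465, 30.224, 82.088, -0, 67.689, -10.227], TCP at [0.247, 0.574, 0.231] pointing down, gripper open.
Joint ranges: [-176.69, 176.69], [-43.24, 126.21], [12.49, 139.97], [-82, 262], [0, 151.66], [-163.58, 163.58]. Speed limits (degrees/s): [159.86, 159.86, 180, 180, 180, 180].

### API

Orientations are given as a 3x3 rotation matrix whose columns are the frame's x, y, z axes.
In Python, from rig import * gives the robot as it stands.
- The arm moves only by the tool step_arm, never from a script. Its argument "targets" is a list of rows, each a list of 5 numbers: the opening, from -1 (shut) to 1 (fully open), then the shift along the world's x, y, z normalised to -1 to 1, where 1 is 0.25 m, then the turn about the world's z normalised to -1 to 1, where 1 is 180 degrees. In form: [[fingers, x, y, z, turn], ...]. A call has 1 to 20 rows; each row is the pose to reach, as a shift and turn from the pose commanded when the call began, turning the shorter way round; what a row does not reach only later rows make up. A row lasts 1/10 s, in which the tool goes at most 50 mm and 8.59 degrees, less where a joint would pass 70% of its speed; a pose out of reach is approached as far as the arm can. A call with a number of a shift or a turn outside -1 to 1 is refused whole. A call with a gripper value outside its range is refused whole. The fingers move at their own pace and stop on an object; the grip force is fixed at half the most. Time passes only in rows, so rows that repeat a pose let the fingers close. It gives the time, the measured TCP pose, the force, the opening and the grip force at its end, in the units of the state.
- read_state(): the state, without advancing time (a new reading comes with each control period).
- capture(name): name is "scene" or "top"; returns a dict with "color" (384x512x3 uint8, red, green, blue), "mtx" (3x3 intrinsics, pixels), "pose" (4x4, takes a point from camera to world coordinates). Camera axes: x right, y down, z forward; pixel columns grow to the right and rows downward; lengths in m; the calibration is good to about 2 mm. A picture is of the moment at which its call begins. There is no depth.
- hand_in(): hands the job in; it is judged then, once.
The state is a dict: "time_s": time; "joint_positions": joint angles; "qvel": joint speeds; "tau": joint torques, N m; "position": TCP position; "tcp_rot": TCP orientation; "force": force on the tool from outside, world axes, zero at the start; "moment": the same for the moment, N m; "opening": opening from 0.0 (shut) to 1.0 (fully open); "grasp_force": force on a finger pad.
Only numpy, scipy, OpenCV 4.12 (cv2) and the standard library are available. Lean on these libraries where they do the work, as an engineer would, in place of code of your own. Each camera call takes 0.05 s, during which the arm holds its last target. There are 200 camera calls.

## Working session

There is one attempt and no reset: what is moved stays moved. The work goes in short steps, Python scripts to look and compute and a tool call to move; the robot and the scene stay as the last step left them, time stands still between calls to the robot, and variables do not carry over. Pictures are saved under pics/ and viewed, at most 14 in all, crops included, and the job is handed in when it is done.

Besides the shell and the picture viewer there is one more tool, called after ">>>" as a command line: name --pt "numbers of a row" for each row, then --argument value for the rest. step_arm: Moves the arm, as the interface text tells. Scaled input: -1 to 1 covers 0.25 m each way for a shift and 180 degrees each way for a turn. Its arguments: {"type":"object","properties":{"targets":{"type":"array","items":{"type":"array","items":{"type":"number"}}}},"required":["targets"]}

```bash
mkdir -p pics; python3 - <<'E'
from rig import *
import cv2,numpy as np
for n in("scene","top"):
    c=capture(n);cv2.imwrite(f"pics/{n}0.png",cv2.resize(c["color"][:,:,::-1],(800,600),interpolation=cv2.INTER_CUBIC))
    np.savez(f"{n}0.npz",**c);print(n,c["mtx"].round(1).tolist(),c["pose"].round(3).tolist())
s=read_state();print(s["position"],s["tcp_rot"],s["opening"],s["time_s"])
E
```

```text
scene [[485.0, 0.0, 253.8], [0.0, 485.0, 198.1], [0.0, 0.0, 1.0]] [[0.447, 0.709, -0.545, 1.332], [0.894, -0.353, 0.275, -0.482], [0.002, -0.61, -0.792, 1.297], [0.0, 0.0, 0.0, 1.0]]
top [[377.3, 0.0, 244.0], [0.0, 377.3, 195.4], [0.0, 0.0, 1.0]] [[0.006, -0.976, 0.216, 0.251], [-1.0, -0.007, -0.003, -0.073], [0.005, -0.215, -0.976, 1.102], [0.0, 0.0, 0.0, 1.0]]
[0.24694094 0.57344102 0.22965946] [[-9.18389910e-01  3.95675227e-01 -1.04303058e-03]
 [ 3.95676491e-01  9.18388433e-01 -1.67362221e-03]
 [ 2.95696376e-04 -1.94974043e-03 -9.99998056e-01]] 1.001955041678606 0.1
```

View pics/scene0.png

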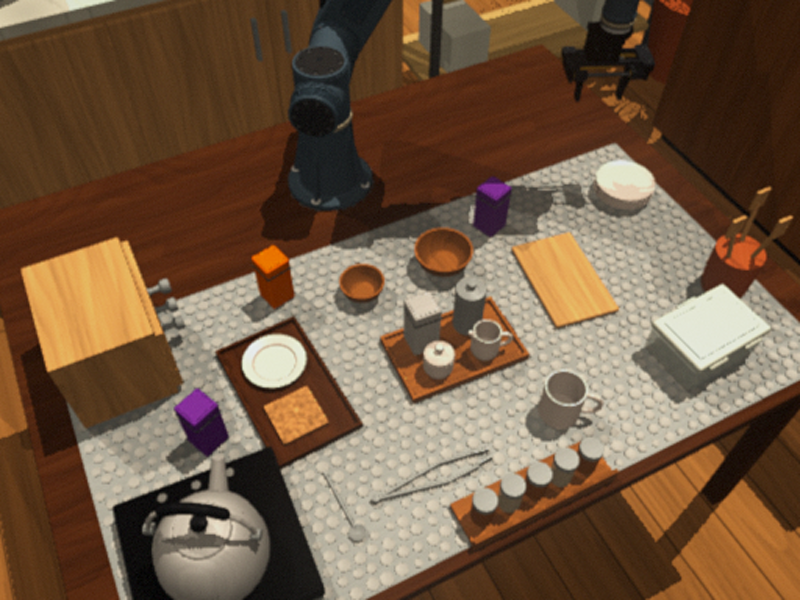

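View pics/top0.png

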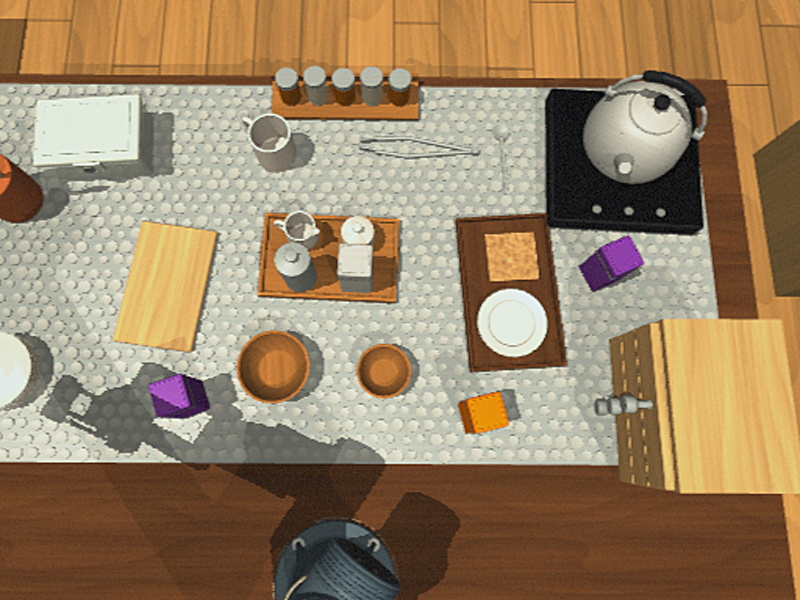

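The scene camera and top camera agree on the layout. In the top view the round canister is at (293,265), the tin at (355,262), the creamer at (299,229) and the sugar pot at (357,232). The board is on the left at (166,286), the saucer at (513,323) and the mat at (512,257).

```bash
cat > h.py <<'E'
import numpy as np,cv2
def ray(c,uv):
    d=np.linalg.inv(c["mtx"])@np.array([uv[0],uv[1],1.]);return c["pose"][:3,3],c["pose"][:3,:3]@d
def onz(c,uv,z):
    o,d=ray(c,uv);return o+d*(z-o[2])/d[2]
def tri(c1,u1,c2,u2):
    (o1,d1),(o2,d2)=ray(c1,u1),ray(c2,u2)
    t=np.linalg.lstsq(np.c_[d1,-d2],o2-o1,rcond=None)[0];a,b=o1+d1*t[0],o2+d2*t[1]
    return (a+b)/2,np.linalg.norm(a-b)
def proj(c,p):
    q=c["pose"][:3,:3].T@(np.asarray(p)-c["pose"][:3,3]);q=c["mtx"]@q;return q[:2]/q[2]
E
python3 - <<'E'
from h import *
T=dict(np.load("top0.npz"));S=dict(np.load("scene0.npz"))
def rect(c,m,roi,z,name):
    x0,y0,x1,y1=roi;k=np.zeros_like(m);k[y0:y1,x0:x1]=m[y0:y1,x0:x1]
    k=cv2.morphologyEx(k,cv2.MORPH_CLOSE,np.ones((3,3)))
    cs=cv2.findContours(k,0,2)[0];q=max(cs,key=cv2.contourArea)[:,0]
    P=np.array([onz(c,p,z)[:2] for p in q])*1000
    r=cv2.minAreaRect(P.astype(np.float32));print(name,[np.round(v,1) for v in r])
for n,c in(("top",T),("scene",S)):
    h=cv2.cvtColor(c["color"],cv2.COLOR_RGB2HSV);H,s,v=cv2.split(h)
    f=lambda *r:tuple(int(round(a/1.5625)) for a in r)
    board=((s>60)&(v>130)&(H<30)).astype(np.uint8)
    white=((s<45)&(v>150)).astype(np.uint8)
    br=((s>90)&(H<25)).astype(np.uint8)
    R=dict(top=[f(105,212,225,360),f(482,228,543,287),f(475,285,550,360),f(245,205,410,310),f(452,208,572,375)],scene=[f(505,225,625,330),f(258,380,333,448),f(238,330,310,390),f(375,292,535,400),f(210,315,365,465)])[n]
    rect(c,board,R[0],.012,n+" board")
    rect(c,board,R[1],.012,n+" mat") 
    rect(c,white,R[2],.018,n+" saucer")
    rect(c,br,R[3],.018,n+" caddy")
    rect(c,br,R[4],.016,n+" tray")
a=T["color"][125:205,155:265];b=S["color"][160:260,235:345]
cv2.imwrite("pics/crop_t.png",cv2.resize(a[:,:,::-1],None,fx=7,fy=7,interpolation=2))
cv2.imwrite("pics/crop_s.png",cv2.resize(b[:,:,::-1],None,fx=6,fy=6,interpolation=2))
E
```

```text
top board [array([529.6, 335.6]), array([151. , 240.5]), np.float64(81.9)]
top mat [array([ 591.2, -327. ]), array([94.9, 97.2]), np.float64(3.6)]
top saucer [array([ 460.3, -321.6]), array([128. , 128.8]), np.float64(24.9)]
top caddy [array([585.4,  25.5]), array([264.1, 169.4]), np.float64(87.8)]
top tray [array([ 523.7, -319.4]), array([299.6, 181.5]), np.float64(4.0)]
scene board [array([529.6, 335.9]), array([153.2, 247.2]), np.float64(81.8)]
scene mat [array([ 586.2, -325.6]), array([96. , 96.3]), np.float64(3.7)]
scene saucer [array([ 455.7, -320.5]), array([128.3, 124.7]), np.float64(57.2)]
scene caddy [array([588.6,  24. ]), array([266.6, 174.9]), np.float64(87.5)]
scene tray [array([ 524.9, -319.7]), array([304.3, 180.1]), np.float64(4.0)]
```

View pics/crop_t.png

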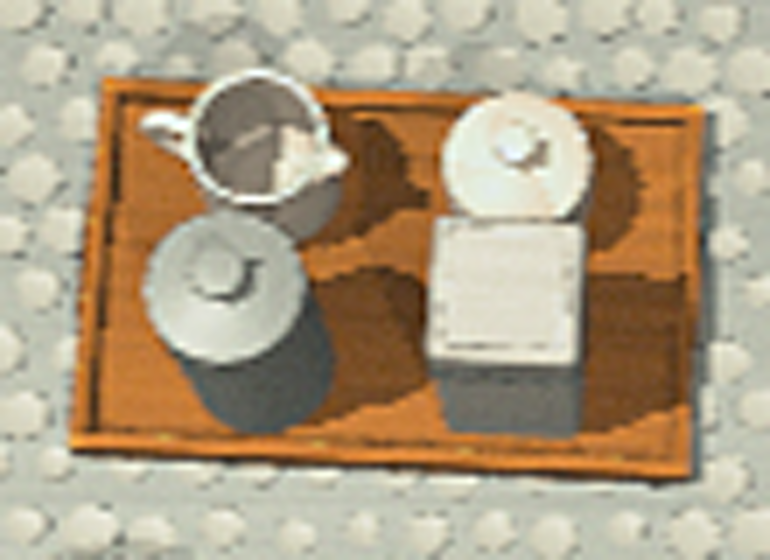

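View pics/crop_s.png

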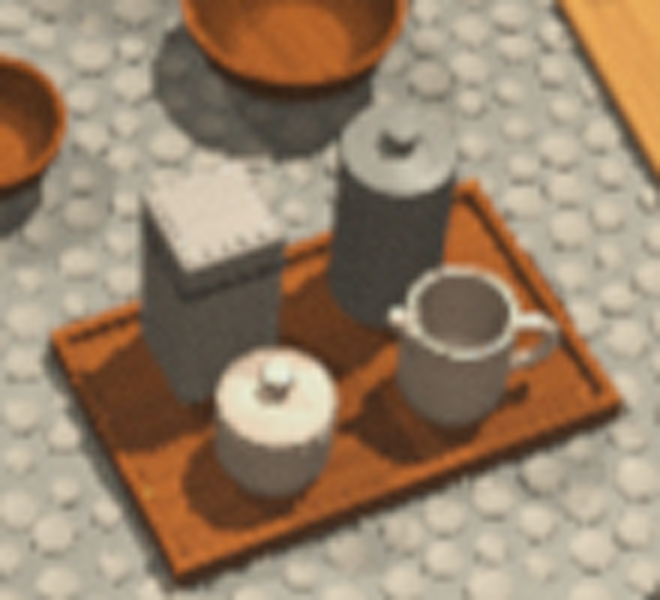

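```bash
python3 - <<'E'
from h import *
T=dict(np.load("top0.npz"));S=dict(np.load("scene0.npz"))
t=lambda x,y:(x/7+155-.43,y/7+125-.43)
s=lambda x,y:(x/6+235-.42,y/6+160-.42)
for n,a,b,z in[("can",(225.5,286.5),(398,150),.133),("tin",(507,290.5),(212,218),.135),("cream",(259,138),(460,312),.082),("potknob",(520,143),(278,378),.088)]:
    print(n,onz(T,t(*a),z).round(4),onz(S,s(*b),z).round(4),[np.round(v,4) for v in tri(T,t(*a),S,s(*b))])
for P,c,f in(([(437,218),(586,222),(578,365),(428,357)],T,t),([(143,198),(230,163),(284,238),(190,272)],S,s)):
    q=[onz(c,f(*p),.135)[:2] for p in P];r=cv2.minAreaRect((np.array(q)*1000).astype(np.float32));print(np.round(q,3).tolist(),r)
h,l=onz(T,t(152,124),.06),onz(T,t(345,160),.08);print(h,l,np.degrees(np.arctan2(*(h-l)[1::-1])))
h,l=onz(S,s(550,333),.06),onz(S,s(392,317),.08);print(h,l,np.degrees(np.arctan2(*(h-l)[1::-1])))
th=np.radians(-2.35);u=np.array([np.cos(th),np.sin(th)]);v=np.array([-u[1],u[0]])
for n,p in dict(can=(.552,.08),tin=(.55,-.03)).items():
    d=np.array(p)-(.587,.0248);print(n,d@u,d@v)
E
```

```text
can [0.5456 0.0775 0.133 ] [0.5483 0.076  0.133 ] [array([0.5464, 0.0777, 0.13  ]), np.float64(0.0005)]
tin [ 0.5442 -0.0303  0.135 ] [ 0.5463 -0.0315  0.135 ] [array([ 0.5448, -0.0304,  0.1327]), np.float64(0.0004)]
cream [0.6242 0.0742 0.082 ] [0.6219 0.0751 0.082 ] [array([0.6234, 0.0739, 0.0845]), np.float64(0.0001)]
potknob [ 0.6207 -0.0325  0.088 ] [ 0.62   -0.0311  0.088 ] [array([ 0.6205, -0.032 ,  0.0891]), np.float64(0.0011)]
[[0.573, -0.003], [0.572, -0.06], [0.515, -0.058], [0.518, -0.001]] ((544.60302734375, -30.316312789916992), (57.208160400390625, 56.911746978759766), 87.47655487060547)
[[0.519, -0.057], [0.519, -0.007], [0.574, -0.005], [0.572, -0.057]] ((546.458984375, -31.328279495239258), (55.01182556152344, 52.18970489501953), 0.57398521900177)
[0.63810912 0.1221324  0.06      ] [0.61577584 0.03908046 0.08      ] 74.94879244896244
[0.64176447 0.12035562 0.06      ] [0.60785905 0.04292501 0.08      ] 66.35228780268933
can -0.03723397113570168 0.053718445560772966
tin -0.03472187785998406 -0.05627105115311374
```

The heights triangulate correctly (130/133/84/89 mm against 133/135/82/91 expected), and the spacing is 108 mm as given. I used these positions:

| Item | x, y (m) |
|---|---|
| canister | 0.547, 0.077 |
| tin | 0.5455, -0.031 |
| creamer | 0.623, 0.0745 |
| sugar pot | 0.6205, -0.0315 |

The creamer's handle points along about 72°.

>>> step_arm --pt "1 0.3 -0.496 0 0.06" --pt "1 0.6 -0.992 0 0.118" --pt "1 0.6 -0.992 0 0.118" --pt "1 0.6 -0.992 0 0.118" --pt "1 0.6 -0.992 0 0.118" --pt "1 0.6 -0.992 0 0.118" --pt "1 0.6 -0.992 0 0.118" --pt "1 0.6 -0.992 0 0.118" --pt "1 0.6 -0.992 0 0.118" --pt "1 0.6 -0.992 0 0.118" --pt "1 0.6 -0.992 0 0.118"

```text
time_s: 1.2
position: [0.3964, 0.3271, 0.2305]
tcp_rot: [[-0.999, 0.034, -0.0], [0.034, 0.999, 0.0], [0.0, 0.0, -1.0]]
force: [-0.0, -0.0, -0.3]
opening: 0.999
grasp_force: 0.0
```

>>> step_arm --pt "1 0.6 -0.995 0 0" --pt "1 0.6 -0.995 0 0" --pt "1 0.6 -0.995 0 0" --pt "1 0.6 -0.995 0 0" --pt "1 0.6 -0.995 0 0" --pt "1 0.6 -0.995 0 0" --pt "1 0.6 -0.995 0 0" --pt "1 0.6 -0.995 0 0" --pt "1 0.6 -0.995 0 0" --pt "1 0.6 -0.995 0 0" --pt "1 0.6 -0.995 0 0" --pt "1 0.6 -0.995 0 0"

```text
time_s: 2.4
position: [0.5468, 0.0782, 0.2307]
tcp_rot: [[-0.999, 0.034, 0.0], [0.034, 0.999, 0.0], [-0.0, 0.0, -1.0]]
force: [-0.4, 0.8, -0.5]
opening: 1.001
grasp_force: 0.0
```

>>> step_arm --pt "1 0 -0.004 -0.1 0" --pt "1 0 -0.004 -0.2 0" --pt "1 0 -0.004 -0.3 0" --pt "1 0 -0.004 -0.4 0" --pt "1 0 -0.004 -0.48 0" --pt "1 0 -0.004 -0.54 0" --pt "1 0 -0.004 -0.54 0" --pt "1 0 -0.004 -0.54 0" --pt "1 0 -0.004 -0.54 0" --pt "-1 0 -0.004 -0.54 0" --pt "-1 0 -0.004 -0.54 0" --pt "-1 0 -0.004 -0.54 0" --pt "-1 0 -0.004 -0.54 0" --pt "-1 0 -0.004 -0.54 0" --pt "-1 0 -0.004 -0.54 0" --pt "-1 0 -0.004 -0.54 0" --pt "-1 0 -0.004 -0.54 0"

```text
time_s: 4.1
position: [0.5474, 0.0764, 0.0958]
tcp_rot: [[-0.999, 0.036, 0.0], [0.036, 0.999, 0.0], [-0.0, 0.0, -1.0]]
force: [-0.4, 1.0, 2.8]
opening: 0.701
grasp_force: 30.0
```

>>> step_arm --pt "-1 0 0 0.06 0" --pt "-1 0 0 0.14 0" --pt "-1 0 0 0.22 0" --pt "-1 0 0 0.3 0" --pt "-1 0 0.06 0.32 0" --pt "-1 0.03 0.16 0.32 0" --pt "-1 0.05 0.28 0.32 0" --pt "-1 0.07 0.4 0.32 0" --pt "-1 0.09 0.52 0.32 0" --pt "-1 0.11 0.64 0.32 0" --pt "-1 0.13 0.76 0.32 0" --pt "-1 0.15 0.88 0.32 0" --pt "-1 0.16 0.95 0.32 0" --pt "-1 0.168 1.0 0.32 0" --pt "-1 0.168 1.0 0.32 0" --pt "-1 0.168 1.0 0.32 0" --pt "-1 0.168 1.0 0.32 0"

```text
time_s: 5.8
position: [0.5891, 0.3248, 0.1754]
tcp_rot: [[-0.999, 0.037, -0.001], [0.037, 0.999, -0.001], [0.001, -0.001, -1.0]]
force: [-0.2, 0.2, -3.3]
opening: 0.709
grasp_force: 30.0
```

>>> step_arm --pt "-1 0 0 -0.06 0" --pt "-1 0 0 -0.12 0" --pt "-1 0 0 -0.18 0" --pt "-1 0 0 -0.23 0" --pt "-1 0 0 -0.27 0" --pt "-1 0 0 -0.29 0" --pt "-1 0 0 -0.3 0" --pt "-1 0 0 -0.306 0" --pt "-1 0 0 -0.31 0" --pt "-1 0 0 -0.31 0" --pt "-1 0 0 -0.31 0"

```text
time_s: 6.9
position: [0.5895, 0.3264, 0.0986]
tcp_rot: [[-0.999, 0.036, 0.001], [0.036, 0.999, 0.0], [-0.001, 0.0, -1.0]]
force: [0.0, -0.5, -2.6]
opening: 0.701
grasp_force: 30.0
```

>>> step_arm --pt "-1 0 0 -0.004 0" --pt "-1 0 0 -0.004 0" --pt "-1 0 0 -0.004 0" --pt "1 0 0 -0.004 0" --pt "1 0 0 -0.004 0" --pt "1 0 0 -0.004 0" --pt "1 0 0 -0.004 0" --pt "1 0 0 0.06 0" --pt "1 0 0 0.16 0" --pt "1 0 0 0.28 0" --pt "1 0 0 0.4 0" --pt "1 0 0 0.48 0" --pt "1 -0.03 -0.1 0.48 0" --pt "1 -0.06 -0.3 0.48 0" --pt "1 -0.09 -0.5 0.48 0" --pt "1 -0.12 -0.7 0.48 0" --pt "1 -0.12 -0.8 0.48 0" --pt "1 -0.12 -0.8 0.48 0" --pt "1 -0.12 -0.8 0.48 0"

```text
time_s: 8.8
position: [0.5598, 0.1259, 0.2192]
tcp_rot: [[-0.999, 0.038, 0.002], [0.038, 0.999, 0.001], [-0.002, 0.001, -1.0]]
force: [0.6, 0.3, 0.6]
opening: 1.002
grasp_force: 0.0
```

>>> step_arm --pt "1 -0.02 -0.2 0 0" --pt "1 -0.04 -0.4 0 0" --pt "1 -0.057 -0.58 0 0" --pt "1 -0.057 -0.63 0 0" --pt "1 -0.057 -0.63 0 0" --pt "1 -0.057 -0.63 -0.1 0" --pt "1 -0.057 -0.63 -0.2 0" --pt "1 -0.057 -0.63 -0.3 0" --pt "1 -0.057 -0.63 -0.4 0" --pt "1 -0.057 -0.63 -0.46 0" --pt "1 -0.057 -0.63 -0.493 0" --pt "1 -0.057 -0.63 -0.493 0" --pt "1 -0.057 -0.63 -0.493 0" --pt "-1 -0.057 -0.63 -0.493 0" --pt "-1 -0.057 -0.63 -0.493 0" --pt "-1 -0.057 -0.63 -0.493 0" --pt "-1 -0.057 -0.63 -0.493 0" --pt "-1 -0.057 -0.63 -0.493 0" --pt "-1 -0.057 -0.63 -0.493 0" --pt "-1 -0.057 -0.63 -0.493 0"

```text
time_s: 10.8
position: [0.5451, -0.0313, 0.095]
tcp_rot: [[-0.999, 0.036, 0.0], [0.036, 0.999, -0.0], [-0.0, -0.0, -1.0]]
force: [-0.4, 0.9, 2.9]
opening: 0.666
grasp_force: 29.9
```

>>> step_arm --pt "-1 0 0 0.06 0" --pt "-1 0 0 0.14 0" --pt "-1 0 0 0.22 0" --pt "-1 0 0 0.3 0" --pt "-1 -0.03 0.06 0.34 0" --pt "-1 -0.06 0.16 0.34 0" --pt "-1 -0.1 0.28 0.34 0" --pt "-1 -0.14 0.4 0.34 0" --pt "-1 -0.18 0.52 0.34 0" --pt "-1 -0.22 0.64 0.34 0" --pt "-1 -0.26 0.76 0.34 0" --pt "-1 -0.29 0.86 0.34 0" --pt "-1 -0.3 0.92 0.34 0" --pt "-1 -0.3 0.95 0.34 0" --pt "-1 -0.3 0.95 0.34 0" --pt "-1 -0.3 0.95 0.34 0"

```text
time_s: 12.4
position: [0.4696, 0.2059, 0.1794]
tcp_rot: [[-0.999, 0.036, -0.001], [0.036, 0.999, -0.001], [0.001, -0.001, -1.0]]
force: [-0.1, 0.5, -3.2]
opening: 0.666
grasp_force: 29.9
```

>>> step_arm --pt "-1 0 0.08 0 0" --pt "-1 0 0.18 0 0" --pt "-1 0 0.3 0 0" --pt "-1 0 0.4 0 0" --pt "-1 0 0.48 0 0" --pt "-1 0 0.54 0 0" --pt "-1 0 0.552 0 0" --pt "-1 0 0.552 0 0" --pt "-1 0 0.552 -0.08 0" --pt "-1 0 0.552 -0.16 0" --pt "-1 0 0.552 -0.22 0" --pt "-1 0 0.552 -0.27 0" --pt "-1 0 0.552 -0.3 0" --pt "-1 0 0.552 -0.316 0" --pt "-1 0 0.552 -0.322 0" --pt "-1 0 0.552 -0.322 0" --pt "-1 0 0.552 -0.322 0"

```text
time_s: 14.1
position: [0.4704, 0.3445, 0.0999]
tcp_rot: [[-0.999, 0.036, 0.001], [0.036, 0.999, 0.001], [-0.001, 0.001, -1.0]]
force: [0.1, 0.5, -2.4]
opening: 0.667
grasp_force: 29.9
```

>>> step_arm --pt "-1 0 0 -0.004 0" --pt "-1 0 0 -0.008 0" --pt "-1 0 0 -0.01 0" --pt "-1 0 0 -0.01 0" --pt "1 0 0 -0.01 0" --pt "1 0 0 -0.01 0" --pt "1 0 0 -0.01 0" --pt "1 0 0 -0.01 0" --pt "1 0 0 0.06 0" --pt "1 0 0 0.16 0" --pt "1 0 0 0.28 0" --pt "1 0 0 0.4 0" --pt "1 0 0 0.48 0" --pt "1 0.1 -0.2 0.48 0" --pt "1 0.2 -0.4 0.48 0" --pt "1 0.3 -0.6 0.48 0" --pt "1 0.4 -0.8 0.48 0" --pt "1 0.4 -0.9 0.48 0" --pt "1 0.4 -0.9 0.48 0" --pt "1 0.4 -0.9 0.48 0"

```text
time_s: 16.1
position: [0.5701, 0.1181, 0.2192]
tcp_rot: [[-0.999, 0.039, -0.001], [0.039, 0.999, 0.001], [0.001, 0.001, -1.0]]
force: [0.1, 0.3, 0.8]
opening: 1.001
grasp_force: 0.0
```

```bash
python3 - <<'E'
from rig import *
import cv2,numpy as np
for n in("scene","top"):
    c=capture(n);np.savez(f"{n}1.npz",**c)
    a=c["color"][130:300,150:420] if n=="scene" else c["color"][110:260,50:290]
    cv2.imwrite(f"pics/{n}1.png",cv2.resize(a[:,:,::-1],None,fx=2.9,fy=2.9,interpolation=2))
print(read_state()["position"])
E
```

```text
[0.56937883 0.12011987 0.21918785]
```

View pics/scene1.png

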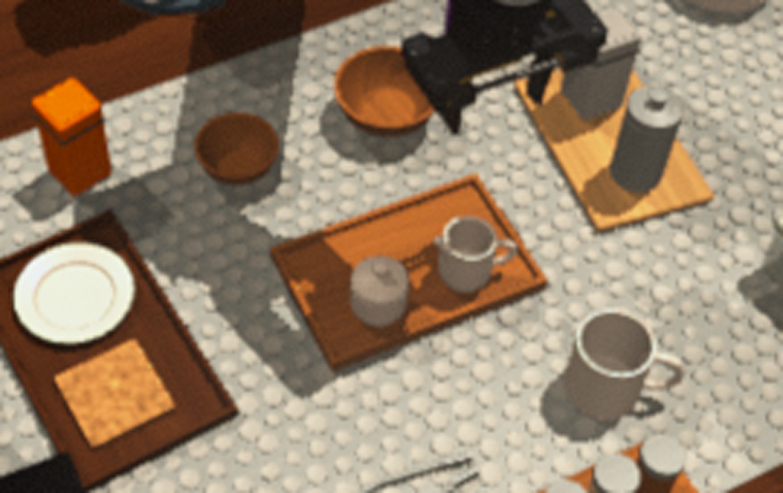

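The tin and the canister both stand upright on the board, at (600,75) and (645,150) in the crop. The creamer at (467,255) and the pot at (380,290) have not moved.

>>> step_arm --pt "1 0.1 -0.1 0 0.05" --pt "1 0.214 -0.182 0 0.1" --pt "1 0.214 -0.182 0 0.15" --pt "1 0.214 -0.182 0 0.2" --pt "1 0.214 -0.182 0 0.25" --pt "1 0.214 -0.182 0 0.3" --pt "1 0.214 -0.182 0 0.35" --pt "1 0.214 -0.182 0 0.4" --pt "1 0.214 -0.182 0 0.406" --pt "1 0.214 -0.182 0 0.406" --pt "1 0.214 -0.182 0 0.406" --pt "1 0.214 -0.182 0 0.406" --pt "1 0.214 -0.182 0 0.406"

```text
time_s: 17.5
position: [0.6236, 0.0774, 0.2193]
tcp_rot: [[-0.33, -0.944, -0.0], [-0.944, 0.33, -0.005], [0.005, -0.002, -1.0]]
force: [-0.1, 0.4, 0.7]
opening: 1.0
grasp_force: 0.0
```

>>> step_arm --pt "1 0 0 -0.1 0" --pt "1 0 0 -0.22 0" --pt "1 0 0 -0.34 0" --pt "1 0 0 -0.46 0" --pt "1 0 0 -0.56 0" --pt "1 0 0 -0.64 0" --pt "1 0 0 -0.69 0" --pt "1 0 0 -0.713 0" --pt "1 0 0 -0.713 0" --pt "1 0 0 -0.713 0" --pt "1 0 0 -0.713 0"

```text
time_s: 18.6
position: [0.6246, 0.0771, 0.0422]
tcp_rot: [[-0.331, -0.944, 0.002], [-0.944, 0.331, -0.005], [0.004, -0.004, -1.0]]
force: [0.1, -0.1, 1.3]
opening: 0.999
grasp_force: 0.0
```

>>> step_arm --pt "1 -0.006 -0.01 -0.004 0" --pt "1 -0.006 -0.01 -0.004 0" --pt "1 -0.006 -0.01 -0.004 0" --pt "-1 -0.006 -0.01 -0.004 0" --pt "-1 -0.006 -0.01 -0.004 0" --pt "-1 -0.006 -0.01 -0.004 0" --pt "-1 -0.006 -0.01 -0.004 0" --pt "-1 -0.006 -0.01 -0.004 0" --pt "-1 -0.006 -0.01 -0.004 0" --pt "-1 -0.006 -0.01 -0.004 0" --pt "-1 -0.006 -0.01 -0.004 0"

```text
time_s: 19.7
position: [0.6223, 0.0748, 0.04]
tcp_rot: [[-0.331, -0.944, -0.0], [-0.944, 0.331, -0.006], [0.005, -0.002, -1.0]]
force: [0.4, 0.9, -0.2]
opening: 0.683
grasp_force: 30.0
```

>>> step_arm --pt "-1 0 0 0.06 0" --pt "-1 0 0 0.14 0" --pt "-1 0 0 0.22 0" --pt "-1 0 0 0.3 0" --pt "-1 0 0 0.38 0" --pt "-1 0 0 0.42 0" --pt "-1 -0.02 -0.06 0.42 -0.03" --pt "-1 -0.06 -0.14 0.42 -0.07" --pt "-1 -0.1 -0.24 0.42 -0.11" --pt "-1 -0.14 -0.34 0.42 -0.15" --pt "-1 -0.18 -0.44 0.42 -0.19" --pt "-1 -0.22 -0.54 0.42 -0.23" --pt "-1 -0.26 -0.64 0.42 -0.27" --pt "-1 -0.3 -0.74 0.42 -0.31" --pt "-1 -0.34 -0.84 0.42 -0.35" --pt "-1 -0.37 -0.92 0.42 -0.38" --pt "-1 -0.4 -0.96 0.42 -0.394" --pt "-1 -0.4 -0.96 0.42 -0.394" --pt "-1 -0.4 -0.96 0.42 -0.394" --pt "-1 -0.4 -0.96 0.42 -0.394"

```text
time_s: 21.7
position: [0.5224, -0.1642, 0.145]
tcp_rot: [[-1.0, 0.003, -0.006], [0.003, 1.0, -0.001], [0.006, -0.001, -1.0]]
force: [-0.1, 0.8, -2.7]
opening: 0.68
grasp_force: 30.0
```

>>> step_arm --pt "-1 -0.05 -0.1 0 0" --pt "-1 -0.1 -0.22 0 0" --pt "-1 -0.15 -0.34 0 0" --pt "-1 -0.2 -0.46 0 0" --pt "-1 -0.24 -0.56 0 0" --pt "-1 -0.258 -0.61 0 0" --pt "-1 -0.258 -0.627 0 0" --pt "-1 -0.258 -0.627 0 0" --pt "-1 -0.258 -0.627 -0.08 0" --pt "-1 -0.258 -0.627 -0.16 0" --pt "-1 -0.258 -0.627 -0.24 0" --pt "-1 -0.258 -0.627 -0.31 0" --pt "-1 -0.258 -0.627 -0.36 0" --pt "-1 -0.258 -0.627 -0.38 0" --pt "-1 -0.258 -0.627 -0.385 0" --pt "-1 -0.258 -0.627 -0.385 0" --pt "-1 -0.258 -0.627 -0.385 0" --pt "-1 -0.258 -0.627 -0.385 0"

```text
time_s: 23.5
position: [0.4581, -0.3224, 0.0495]
tcp_rot: [[-1.0, 0.005, -0.004], [0.005, 1.0, -0.003], [0.004, -0.003, -1.0]]
force: [0.4, 1.0, -3.0]
opening: 0.686
grasp_force: 30.0
```

>>> step_arm --pt "-1 0 0.004 -0.008 0" --pt "-1 0 0.004 -0.016 0" --pt "-1 0 0.004 -0.02 0" --pt "-1 0 0.004 -0.02 0" --pt "-1 0 0.004 -0.02 0"

```text
time_s: 24.0
position: [0.4576, -0.3209, 0.0437]
tcp_rot: [[-1.0, 0.005, -0.006], [0.005, 1.0, -0.002], [0.006, -0.002, -1.0]]
force: [-0.1, 0.0, -2.9]
opening: 0.684
grasp_force: 30.0
```

>>> step_arm --pt "-1 0 0 -0.004 0" --pt "-1 0 0 -0.008 0" --pt "-1 0 0 -0.008 0" --pt "-1 0 0 -0.008 0"

```text
time_s: 24.4
position: [0.4577, -0.3209, 0.0417]
tcp_rot: [[-1.0, 0.005, -0.006], [0.005, 1.0, -0.002], [0.006, -0.002, -1.0]]
force: [0.7, -0.6, -2.1]
opening: 0.686
grasp_force: 30.0
```

>>> step_arm --pt "-1 0 0 -0.003 0" --pt "-1 0 0 -0.006 0" --pt "-1 0 0 -0.006 0" --pt "-1 0 0 -0.006 0"

```text
time_s: 24.8
position: [0.4578, -0.3211, 0.0409]
tcp_rot: [[-1.0, 0.005, -0.005], [0.005, 1.0, -0.002], [0.005, -0.002, -1.0]]
force: [0.1, 0.8, 6.0]
opening: 0.687
grasp_force: 30.0
```

>>> step_arm --pt "1 0 0 0 0" --pt "1 0 0 0 0" --pt "1 0 0 0 0" --pt "1 0 0 0 0" --pt "1 0 0 0.05 0" --pt "1 0 0 0.14 0" --pt "1 0 0 0.26 0" --pt "1 0 0 0.4 0" --pt "1 0 0 0.54 0" --pt "1 0 0 0.62 0" --pt "1 0.1 0.16 0.64 0" --pt "1 0.2 0.32 0.64 0" --pt "1 0.3 0.48 0.64 0" --pt "1 0.4 0.64 0.64 0" --pt "1 0.5 0.8 0.64 0" --pt "1 0.56 0.9 0.64 0" --pt "1 0.6 0.96 0.64 0" --pt "1 0.6 0.96 0.64 0" --pt "1 0.6 0.96 0.64 0" --pt "1 0.6 0.96 0.64 0"

```text
time_s: 26.8
position: [0.6069, -0.0824, 0.2003]
tcp_rot: [[-1.0, 0.006, -0.006], [0.006, 1.0, -0.002], [0.006, -0.002, -1.0]]
force: [-0.9, 0.3, -0.0]
opening: 0.996
grasp_force: 0.0
```

```bash
python3 - <<'E'
from rig import *
import cv2,numpy as np
for n in("scene","top"):
    c=capture(n);np.savez(f"{n}2.npz",**c)
a=np.load("scene2.npz")["color"][180:300,110:310];b=np.load("top2.npz")["color"][120:240,190:390]
cv2.imwrite("pics/two2.png",cv2.resize(np.vstack([a,b])[:,:,::-1],None,fx=2.5,fy=2.5,interpolation=2))
print(read_state()["position"])
E
```

```text
[ 0.60704036 -0.082447    0.20030322]
```

View pics/two2.png

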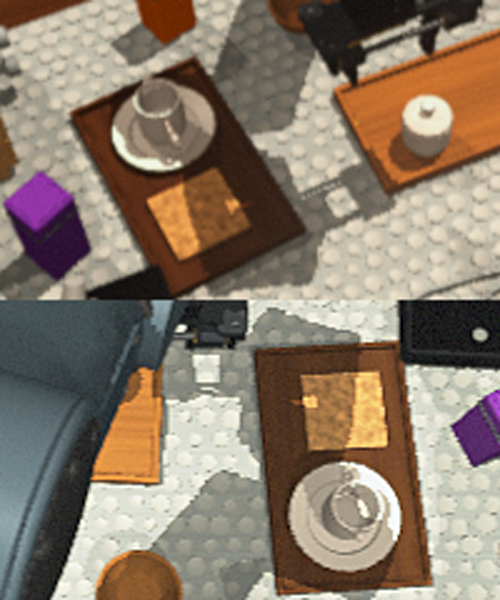

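The creamer stands upright on the saucer, with its rim at (160,98) in the upper crop and (355,508) in the lower one. I'll check how well it is centred.

```bash
python3 - <<'E'
from h import *
T=dict(np.load("top2.npz"));S=dict(np.load("scene2.npz"))
t=lambda x,y:(x/2.5+190-.3,(y-300)/2.5+120-.3)
s=lambda x,y:(x/2.5+110-.3,y/2.5+180-.3)
for n,a,b,z in[("cream",(355,509),(160,99),.083),("saucer",(345,517),(163.5,127),.019)]:
    print(n,onz(T,t(*a),z).round(4),onz(S,s(*b),z).round(4),[np.round(v,4) for v in tri(T,t(*a),S,s(*b))])
E
```

```text
cream [ 0.4551 -0.3183  0.083 ] [ 0.4602 -0.3167  0.083 ] [array([ 0.4565, -0.3176,  0.0789]), np.float64(0.0034)]
saucer [ 0.4583 -0.3215  0.019 ] [ 0.4569 -0.3195  0.019 ] [array([ 0.4581, -0.3204,  0.0213]), np.float64(0.0014)]
```

>>> step_arm --pt "1 0.03 0.1 0 0" --pt "1 0.054 0.19 0 0" --pt "1 0.054 0.204 0 0" --pt "1 0.054 0.204 0 0" --pt "1 0.054 0.204 -0.1 0" --pt "1 0.054 0.204 -0.22 0" --pt "1 0.054 0.204 -0.34 0" --pt "1 0.054 0.204 -0.46 0" --pt "1 0.054 0.204 -0.56 0" --pt "1 0.054 0.204 -0.62 0" --pt "1 0.054 0.204 -0.653 0" --pt "1 0.054 0.204 -0.653 0" --pt "1 0.054 0.204 -0.653 0" --pt "1 0.054 0.204 -0.653 0"

```text
time_s: 28.3
position: [0.6222, -0.0303, 0.0384]
tcp_rot: [[-1.0, 0.005, -0.003], [0.005, 1.0, -0.002], [0.003, -0.002, -1.0]]
force: [0.5, -0.0, 0.3]
opening: 0.999
grasp_force: 0.0
```

>>> step_arm --pt "1 -0.006 -0.004 -0.004 0" --pt "1 -0.006 -0.004 -0.004 0" --pt "-1 -0.006 -0.004 -0.004 0" --pt "-1 -0.006 -0.004 -0.004 0" --pt "-1 -0.006 -0.004 -0.004 0" --pt "-1 -0.006 -0.004 -0.004 0" --pt "-1 -0.006 -0.004 -0.004 0" --pt "-1 -0.006 -0.004 -0.004 0" --pt "-1 -0.006 -0.004 -0.004 0"

```text
time_s: 29.2
position: [0.6197, -0.031, 0.036]
tcp_rot: [[-1.0, 0.005, -0.005], [0.005, 1.0, -0.002], [0.005, -0.002, -1.0]]
force: [0.4, -0.4, 0.5]
opening: 0.705
grasp_force: 30.0
```

>>> step_arm --pt "-1 0 0 0.06 0" --pt "-1 0 0 0.14 0" --pt "-1 0 0 0.22 0" --pt "-1 0 0 0.3 0" --pt "-1 0 0 0.36 0" --pt "-1 0 -0.06 0.38 0.03" --pt "-1 -0.01 -0.14 0.38 0.06" --pt "-1 -0.02 -0.24 0.38 0.1" --pt "-1 -0.03 -0.34 0.38 0.14" --pt "-1 -0.04 -0.44 0.38 0.18" --pt "-1 -0.05 -0.54 0.38 0.22" --pt "-1 -0.06 -0.64 0.38 0.26" --pt "-1 -0.07 -0.74 0.38 0.3" --pt "-1 -0.08 -0.84 0.38 0.333" --pt "-1 -0.1 -0.92 0.38 0.333" --pt "-1 -0.12 -0.98 0.38 0.333" --pt "-1 -0.12 -1.0 0.38 0.333" --pt "-1 -0.12 -1.0 0.38 0.333" --pt "-1 -0.12 -1.0 0.38 0.333"

```text
time_s: 31.1
position: [0.6132, -0.1836, 0.1101]
tcp_rot: [[-0.58, -0.814, -0.028], [-0.808, 0.579, -0.109], [0.105, -0.041, -0.994]]
force: [0.4, -0.5, -1.1]
opening: 0.704
grasp_force: 30.0
```

The arm stopped short and the tool is tilted, so I'll find out why before moving again.

```bash
python3 - <<'E'
from rig import *
import cv2,numpy as np
s=read_state()
for k in("joint_positions","qvel","tau","position","force","moment"):print(k,np.round(s[k],3))
c=capture("scene")
cv2.imwrite("pics/s3.png",cv2.resize(c["color"][60:330,60:420,::-1],None,fx=2.1,fy=2.1,interpolation=2))
E
```

```text
joint_positions [ -23.667   39.845   85.57    -7.894   53.783 -163.522]
qvel [ 0.408  0.138  0.051  0.16  -0.43   0.059]
tau [ 4.5000e-02 -4.8823e+01 -1.4613e+01 -4.4000e-01 -4.4000e-02  1.0000e-03]
position [ 0.613 -0.184  0.11 ]
force [ 0.356 -0.499 -1.052]
moment [ 0.229  0.03  -0.009]
```

View pics/s3.png

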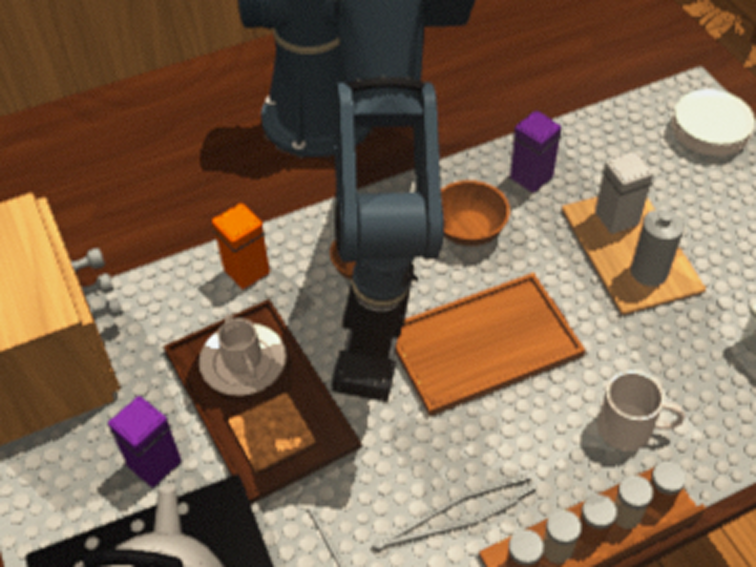

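Nothing was hit. Joint 6 reached its range limit (-163.5°), so I'll turn back the other way.

>>> step_arm --pt "-1 0 0 0 -0.03" --pt "-1 0 0 0 -0.07" --pt "-1 0 0 0 -0.11" --pt "-1 0 0 0 -0.15" --pt "-1 0 0 0 -0.19" --pt "-1 0 0 0 -0.23" --pt "-1 0 0 0 -0.27" --pt "-1 0 0 0 -0.3" --pt "-1 0 0 0 -0.3" --pt "-1 0 0 0 -0.3"

```text
time_s: 32.15
position: [0.6132, -0.1836, 0.1101]
tcp_rot: [[-0.994, -0.013, -0.104], [-0.008, 0.999, -0.042], [0.105, -0.041, -0.994]]
force: [0.6, 1.2, -2.2]
opening: 0.702
grasp_force: 30.0
```

```bash
python3 - <<'E'
from rig import *
import numpy as np
s=read_state()
for k in("joint_positions","position","tcp_rot","force"):print(k,np.round(s[k],3))
E
```

```text
joint_positions [ -24.467   41.573   81.291   -5.294   61.696 -112.374]
position [ 0.613 -0.184  0.11 ]
tcp_rot [[-0.994 -0.013 -0.104]
 [-0.008  0.999 -0.042]
 [ 0.105 -0.041 -0.994]]
force [ 0.569  1.153 -2.197]
```

Joint 6 is free again, but the commanded pose kept a tilt of about 6.5°. The reach limit should let me trim this: I'll turn the tool so the tilt points inward, go to a high, clear spot, and push gently outward.

>>> step_arm --pt "-1 0 0.05 0.1 -0.03" --pt "-1 0 0.12 0.2 -0.06" --pt "-1 0 0.2 0.3 -0.09" --pt "-1 0 0.3 0.4 -0.12" --pt "-1 0 0.4 0.5 -0.122" --pt "-1 0 0.5 0.6 -0.122" --pt "-1 0.1 0.6 0.7 -0.122" --pt "-1 0.2 0.7 0.8 -0.122" --pt "-1 0.3 0.736 0.9 -0.122" --pt "-1 0.4 0.736 0.96 -0.122" --pt "-1 0.5 0.736 0.96 -0.122" --pt "-1 0.5 0.736 0.96 -0.122" --pt "-1 0.5 0.736 0.96 -0.122" --pt "-1 0.5 0.736 0.96 -0.122"

```text
time_s: 33.55
position: [0.7371, 0.0007, 0.3494]
tcp_rot: [[-0.925, 0.363, -0.115], [0.365, 0.931, 0.001], [0.107, -0.041, -0.993]]
force: [-0.1, 0.4, -2.4]
opening: 0.701
grasp_force: 30.0
```

```bash
python3 - <<'E'
from rig import *
import numpy as np
s=read_state()
for k in("joint_positions","position","tcp_rot"):print(k,np.round(s[k],3))
E
```

```text
joint_positions [ -8.242  38.411  48.107  -0.914 100.009 -76.926]
position [0.737 0.001 0.349]
tcp_rot [[-0.925  0.363 -0.115]
 [ 0.365  0.931  0.001]
 [ 0.107 -0.041 -0.993]]
```

>>> step_arm --pt "-1 0.05 0 0 -0.045" --pt "-1 0.15 0 0 -0.045" --pt "-1 0.25 0 0 -0.045" --pt "-1 0.35 0 0 -0.045" --pt "-1 0.45 0 0 -0.045" --pt "-1 0.5 0 0 -0.045" --pt "-1 0.5 0 0 -0.045" --pt "-1 0.5 0 0 -0.045"

```text
time_s: 34.35
position: [0.8625, 0.0005, 0.3492]
tcp_rot: [[-0.864, 0.491, -0.113], [0.492, 0.87, 0.017], [0.107, -0.042, -0.993]]
force: [-0.0, -0.2, -1.7]
opening: 0.703
grasp_force: 30.0
```

```bash
python3 - <<'E'
from rig import *
import numpy as np
s=read_state()
for k in("joint_positions","position","tcp_rot"):print(k,np.round(s[k],3))
E
```

```text
joint_positions [-7.39900e+00  5.52120e+01  1.36210e+01  1.17000e-01  1.17751e+02
 -6.77970e+01]
position [0.863 0.    0.349]
tcp_rot [[-0.864  0.491 -0.113]
 [ 0.492  0.87   0.017]
 [ 0.107 -0.042 -0.993]]
```

>>> step_arm --pt "-1 0.04 0 0 0" --pt "-1 0.08 0 0 0" --pt "-1 0.08 0 0 0" --pt "-1 0.08 0 0 0"

```text
time_s: 34.75
position: [0.8699, 0.0007, 0.3449]
tcp_rot: [[-0.865, 0.491, -0.102], [0.492, 0.87, 0.016], [0.097, -0.036, -0.995]]
force: [-0.4, 0.2, -1.6]
opening: 0.702
grasp_force: 30.0
```

The push outward reduces the tilt, so I'll continue.

>>> step_arm --pt "-1 0.1 0 0 0" --pt "-1 0.2 0 0 0" --pt "-1 0.3 0 0 0" --pt "-1 0.3 0 0 0" --pt "-1 0.3 0 0 0"

```text
time_s: 35.25
position: [0.8891, 0.0009, 0.3218]
tcp_rot: [[-0.867, 0.493, -0.067], [0.493, 0.87, 0.017], [0.067, -0.019, -0.998]]
force: [0.3, -0.5, -2.6]
opening: 0.704
grasp_force: 30.0
```

>>> step_arm --pt "-1 0.1 0 0 0" --pt "-1 0.2 0 0 0" --pt "-1 0.3 0 0 0" --pt "-1 0.4 0 0 0" --pt "-1 0.5 0 0 0" --pt "-1 0.5 0 0 0" --pt "-1 0.5 0 0 0"

```text
time_s: 35.95
position: [0.9121, 0.0013, 0.2892]
tcp_rot: [[-0.869, 0.494, -0.028], [0.494, 0.87, 0.017], [0.033, 0.001, -0.999]]
force: [0.0, 0.2, -2.0]
opening: 0.704
grasp_force: 30.0
```

>>> step_arm --pt "-1 0.1 0 0 0" --pt "-1 0.2 0 0 0" --pt "-1 0.3 0 0 0" --pt "-1 0.36 0 0 0" --pt "-1 0.36 0 0 0" --pt "-1 0.36 0 0 0"

```text
time_s: 36.55
position: [0.9308, 0.0016, 0.2671]
tcp_rot: [[-0.869, 0.494, 0.01], [0.494, 0.869, 0.017], [-0.001, 0.02, -1.0]]
force: [-0.4, 1.0, -2.2]
opening: 0.702
grasp_force: 30.0
```

>>> step_arm --pt "-1 -0.08 0 0 0" --pt "-1 -0.18 0 0 0" --pt "-1 -0.3 0 0 -0.03" --pt "-1 -0.42 -0.04 -0.02 -0.06" --pt "-1 -0.54 -0.1 -0.06 -0.1" --pt "-1 -0.66 -0.16 -0.12 -0.14" --pt "-1 -0.78 -0.24 -0.18 -0.168" --pt "-1 -0.9 -0.32 -0.24 -0.168" --pt "-1 -0.96 -0.38 -0.3 -0.168" --pt "-1 -0.98 -0.4 -0.36 -0.168" --pt "-1 -0.98 -0.4 -0.4 -0.168" --pt "-1 -0.98 -0.4 -0.4 -0.168" --pt "-1 -0.98 -0.4 -0.4 -0.168" --pt "-1 -0.98 -0.4 -0.4 -0.168"

```text
time_s: 37.95
position: [0.6871, -0.098, 0.1686]
tcp_rot: [[-0.503, 0.864, 0.02], [0.864, 0.503, 0.008], [-0.003, 0.022, -1.0]]
force: [-0.7, -0.1, -2.1]
opening: 0.701
grasp_force: 30.0
```

>>> step_arm --pt "-1 -0.04 -0.08 0 0" --pt "-1 -0.08 -0.18 -0.04 0" --pt "-1 -0.13 -0.3 -0.08 0" --pt "-1 -0.18 -0.42 -0.12 0" --pt "-1 -0.23 -0.54 -0.16 0" --pt "-1 -0.28 -0.66 -0.19 0" --pt "-1 -0.33 -0.78 -0.194 0" --pt "-1 -0.37 -0.87 -0.194 0" --pt "-1 -0.392 -0.912 -0.194 0" --pt "-1 -0.392 -0.912 -0.194 0" --pt "-1 -0.392 -0.912 -0.26 0" --pt "-1 -0.392 -0.912 -0.34 0" --pt "-1 -0.392 -0.912 -0.41 0" --pt "-1 -0.392 -0.912 -0.45 0" --pt "-1 -0.392 -0.912 -0.46 0" --pt "-1 -0.392 -0.912 -0.46 0" --pt "-1 -0.392 -0.912 -0.46 0"

```text
time_s: 39.65
position: [0.5887, -0.3266, 0.0535]
tcp_rot: [[-0.503, 0.864, 0.019], [0.865, 0.503, 0.008], [-0.003, 0.021, -1.0]]
force: [0.2, 0.1, -2.0]
opening: 0.702
grasp_force: 30.0
```

>>> step_arm --pt "-1 0 0 -0.02 0" --pt "-1 0 0 -0.035 0" --pt "-1 0 0 -0.045 0" --pt "-1 0 0 -0.05 0" --pt "-1 0 0 -0.05 0" --pt "-1 0 0 -0.05 0"

```text
time_s: 40.25
position: [0.5877, -0.3265, 0.0404]
tcp_rot: [[-0.502, 0.865, 0.018], [0.865, 0.502, 0.009], [-0.001, 0.02, -1.0]]
force: [-0.5, 1.3, 2.1]
opening: 0.701
grasp_force: 30.0
```

>>> step_arm --pt "-1 0 0 -0.003 0" --pt "-1 0 0 -0.006 0" --pt "-1 0 0 -0.006 0" --pt "-1 0 0 -0.006 0"

```text
time_s: 40.65
position: [0.5878, -0.3266, 0.0403]
tcp_rot: [[-0.502, 0.864, 0.018], [0.865, 0.502, 0.009], [-0.002, 0.02, -1.0]]
force: [-2.8, 1.3, 9.1]
opening: 0.7
grasp_force: 30.0
```

Contact at the expected height (14 mm mat top). I'll release, rise and head back towards the board, then check.

>>> step_arm --pt "1 0 0 0.004 0" --pt "1 0 0 0.004 0" --pt "1 0 0 0.004 0" --pt "1 0 0 0.004 0" --pt "1 0 0 0.05 0" --pt "1 0 0 0.14 0" --pt "1 0 0 0.26 0" --pt "1 0 0 0.4 0" --pt "1 0 0 0.54 0" --pt "1 0 0 0.66 0" --pt "1 0 0.1 0.72 0" --pt "1 0 0.26 0.72 0.04" --pt "1 0 0.42 0.72 0.08" --pt "1 0 0.58 0.72 0.12" --pt "1 0 0.74 0.72 0.16" --pt "1 0 0.9 0.72 0.2" --pt "1 0 1.0 0.72 0.24" --pt "1 0 1.0 0.72 0.28" --pt "1 0 1.0 0.72 0.32" --pt "1 0 1.0 0.72 0.32"

```text
time_s: 42.65
position: [0.588, -0.076, 0.2193]
tcp_rot: [[-0.999, 0.039, 0.003], [0.039, 0.999, 0.019], [-0.002, 0.02, -1.0]]
force: [-0.0, 0.3, 0.6]
opening: 0.999
grasp_force: 0.0
```

```bash
python3 - <<'E'
from rig import *
import cv2,numpy as np
for n in("scene","top"):
    c=capture(n);np.savez(f"{n}4.npz",**c)
a=np.load("scene4.npz")["color"][180:300,110:310];b=np.load("top4.npz")["color"][120:240,190:390]
cv2.imwrite("pics/two4.png",cv2.resize(np.vstack([a,b])[:,:,::-1],None,fx=2.5,fy=2.5,interpolation=2))
s=read_state();print(s["position"],s["joint_positions"],s["tcp_rot"])
E
```

```text
[ 0.58790479 -0.07647562  0.21901917] [ -18.77054618   28.50214805   87.54502081    1.23413139   64.18096269
 -106.90556301] [[-0.99911717  0.04193267  0.00255558]
 [ 0.04197481  0.99892623  0.01960849]
 [-0.0017306   0.01969845 -0.99980447]]
```

View pics/two4.png

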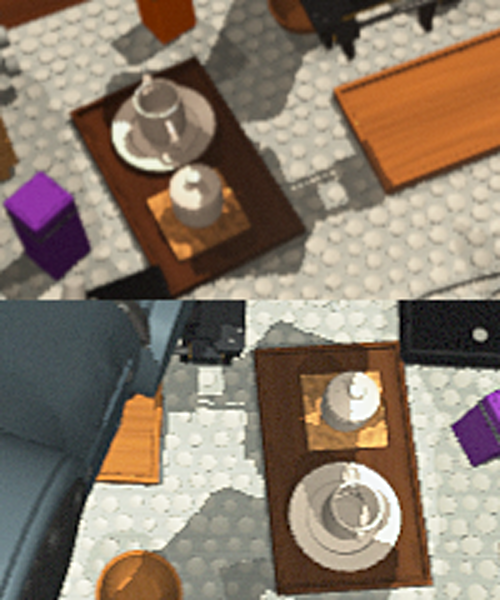

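```bash
python3 - <<'E'
from h import *
T=dict(np.load("top4.npz"));S=dict(np.load("scene4.npz"))
t=lambda x,y:(x/2.5+190-.3,(y-300)/2.5+120-.3)
s=lambda x,y:(x/2.5+110-.3,y/2.5+180-.3)
for n,a,b,z in[("knob",(357.5,381),(198,178),.092),("mat",(344.5,411),(198.5,214),.014),("cream",(359,510),(159,100),.083)]:
    print(n,onz(T,t(*a),z).round(4),onz(S,s(*b),z).round(4),[np.round(v,4) for v in tri(T,t(*a),S,s(*b))])
E
```

```text
knob [ 0.6004 -0.3254  0.092 ] [ 0.5912 -0.3184  0.092 ] [array([ 0.5972, -0.3213,  0.1028]), np.float64(0.003)]
mat [ 0.5893 -0.3275  0.014 ] [ 0.5906 -0.3262  0.014 ] [array([ 0.5898, -0.3269,  0.0132]), np.float64(0.0017)]
cream [ 0.454  -0.3226  0.083 ] [ 0.4611 -0.3183  0.083 ] [array([ 0.4561, -0.3206,  0.0783]), np.float64(0.0066)]
```

```bash
python3 - <<'E'
import cv2,numpy as np
a=np.load("scene4.npz")["color"][210:290,140:240];b=np.load("top4.npz")["color"][140:220,290:390]
cv2.imwrite("pics/z4.png",cv2.resize(np.hstack([a,b])[:,:,::-1],None,fx=4,fy=4,interpolation=2))
E
```

```text
(no output)
```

View pics/z4.png

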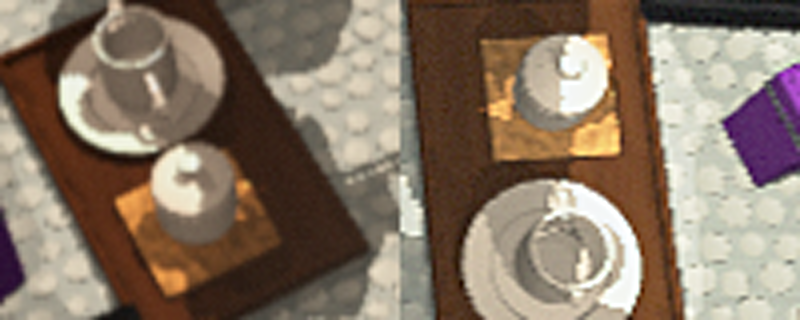

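```bash
python3 - <<'E'
from h import *
T=dict(np.load("top4.npz"));S=dict(np.load("scene4.npz"))
t=lambda x,y:((x-400)/4+290-.4,y/4+140-.4)
s=lambda x,y:(x/4+140-.4,y/4+210-.4)
for n,a,b,z in[("knob",(572,64),(187,163),.092),("cream",(570,250),(134,37),.083)]:
    print(n,onz(T,t(*a),z).round(4),onz(S,s(*b),z).round(4),[np.round(v,4) for v in tri(T,t(*a),S,s(*b))])
    print(proj(T,(.589,-.326,.092)),t(*a),proj(S,(.589,-.326,.092)),s(*b)) if n=="knob" else 0
E
```

```text
knob [ 0.5901 -0.3247  0.092 ] [ 0.5861 -0.3243  0.092 ] [array([ 0.5886, -0.3243,  0.0956]), np.float64(0.0011)]
[333.09294004 155.96096267] (332.6, 155.6) [186.18130152 251.32815058] (186.35, 250.35)
cream [ 0.4585 -0.3195  0.083 ] [ 0.4578 -0.3177  0.083 ] [array([ 0.4585, -0.3185,  0.0843]), np.float64(0.0014)]
```

Both are centred to within about 3 mm: pot knob (0.589,-0.324) and creamer (0.4585,-0.3185). Next I'll return the canisters.

>>> step_arm --pt "1 0 0.12 0 0" --pt "1 0 0.3 0 0" --pt "1 0 0.48 0 0" --pt "1 0 0.66 0 0" --pt "1 0 0.84 0 0" --pt "1 0.006 1 0 0" --pt "1 0.006 1 0 0" --pt "1 0.006 1 0 0" --pt "1 0.006 1 0 0"

```text
time_s: 43.65
position: [0.5894, 0.1724, 0.2185]
tcp_rot: [[-0.999, 0.041, 0.002], [0.041, 0.999, 0.019], [-0.001, 0.019, -1.0]]
force: [0.1, 0.7, -0.2]
opening: 0.998
grasp_force: 0.0
```

>>> step_arm --pt "1 0 0.15 0 0" --pt "1 0 0.35 0 0" --pt "1 0 0.5 0 0" --pt "1 0 0.6 0 0" --pt "1 0 0.61 0 0" --pt "1 0 0.61 0 0" --pt "1 0 0.61 0 0" --pt "1 0 0.61 0 0"

```text
time_s: 44.45
position: [0.5897, 0.3241, 0.2185]
tcp_rot: [[-0.999, 0.042, 0.002], [0.042, 0.999, 0.019], [-0.001, 0.019, -1.0]]
force: [-0.0, -0.4, 0.3]
opening: 1.002
grasp_force: 0.0
```

>>> step_arm --pt "1 0 0.006 -0.1 0" --pt "1 0 0.006 -0.2 0" --pt "1 0 0.006 -0.3 0" --pt "1 0 0.006 -0.4 0" --pt "1 0 0.006 -0.46 0" --pt "1 0 0.006 -0.482 0" --pt "1 0 0.006 -0.482 0" --pt "1 0 0.006 -0.482 0" --pt "-1 0 0.006 -0.482 0" --pt "-1 0 0.006 -0.482 0" --pt "-1 0 0.006 -0.482 0" --pt "-1 0 0.006 -0.482 0" --pt "-1 0 0.006 -0.482 0" --pt "-1 0 0.006 -0.482 0" --pt "-1 0 0.006 -0.482 0"

```text
time_s: 45.95
position: [0.5894, 0.3276, 0.0984]
tcp_rot: [[-0.999, 0.039, 0.002], [0.039, 0.999, 0.02], [-0.002, 0.02, -1.0]]
force: [-1.1, 0.6, 3.1]
opening: 0.706
grasp_force: 29.9
```

>>> step_arm --pt "-1 0 0 0.06 0" --pt "-1 0 0 0.14 0" --pt "-1 0 0 0.22 0" --pt "-1 0 0 0.3 0" --pt "-1 0 -0.06 0.32 0" --pt "-1 -0.03 -0.16 0.32 0" --pt "-1 -0.05 -0.28 0.32 0" --pt "-1 -0.07 -0.4 0.32 0" --pt "-1 -0.09 -0.52 0.32 0" --pt "-1 -0.11 -0.64 0.32 0" --pt "-1 -0.13 -0.76 0.32 0" --pt "-1 -0.15 -0.88 0.32 0" --pt "-1 -0.16 -0.95 0.32 0" --pt "-1 -0.168 -1.0 0.32 0" --pt "-1 -0.168 -1.0 0.32 0" --pt "-1 -0.168 -1.0 0.32 0" --pt "-1 -0.168 -1.0 0.32 0"

```text
time_s: 47.65
position: [0.5473, 0.0783, 0.178]
tcp_rot: [[-0.999, 0.038, 0.002], [0.038, 0.999, 0.02], [-0.001, 0.02, -1.0]]
force: [0.3, -0.7, -2.8]
opening: 0.703
grasp_force: 29.9
```

>>> step_arm --pt "-1 0 -0.002 -0.06 0" --pt "-1 0 -0.002 -0.12 0" --pt "-1 0 -0.002 -0.18 0" --pt "-1 0 -0.002 -0.23 0" --pt "-1 0 -0.002 -0.27 0" --pt "-1 0 -0.002 -0.29 0" --pt "-1 0 -0.002 -0.305 0" --pt "-1 0 -0.002 -0.314 0" --pt "-1 0 -0.002 -0.32 0" --pt "-1 0 -0.002 -0.32 0" --pt "-1 0 -0.002 -0.32 0"

```text
time_s: 48.75
position: [0.5476, 0.077, 0.0984]
tcp_rot: [[-0.999, 0.039, 0.003], [0.039, 0.999, 0.02], [-0.002, 0.02, -1.0]]
force: [-0.7, 0.2, -2.8]
opening: 0.704
grasp_force: 29.9
```

>>> step_arm --pt "-1 0 0 -0.004 0" --pt "-1 0 0 -0.008 0" --pt "-1 0 0 -0.009 0" --pt "-1 0 0 -0.009 0" --pt "1 0 0 -0.009 0" --pt "1 0 0 -0.009 0" --pt "1 0 0 -0.009 0" --pt "1 0 0 -0.009 0" --pt "1 0 0 0.06 0" --pt "1 0 0 0.16 0" --pt "1 0 0 0.28 0" --pt "1 0 0 0.4 0" --pt "1 0 0 0.48 0" --pt "1 -0.05 0.16 0.48 0" --pt "1 -0.12 0.34 0.48 0" --pt "1 -0.2 0.52 0.48 0" --pt "1 -0.27 0.7 0.48 0" --pt "1 -0.3 0.86 0.48 0" --pt "1 -0.308 0.96 0.48 0" --pt "1 -0.308 0.96 0.48 0"

```text
time_s: 50.75
position: [0.4695, 0.3202, 0.218]
tcp_rot: [[-0.999, 0.035, 0.003], [0.035, 0.999, 0.021], [-0.002, 0.021, -1.0]]
force: [0.3, -0.1, -0.3]
opening: 1.004
grasp_force: 0.0
```

>>> step_arm --pt "1 0 0.106 0 0" --pt "1 0 0.106 0 0" --pt "1 0 0.106 0 0" --pt "1 0 0.106 -0.1 0" --pt "1 0 0.106 -0.2 0" --pt "1 0 0.106 -0.3 0" --pt "1 0 0.106 -0.4 0" --pt "1 0 0.106 -0.45 0" --pt "1 0 0.106 -0.48 0" --pt "1 0 0.106 -0.48 0" --pt "1 0 0.106 -0.48 0" --pt "-1 0 0.106 -0.48 0" --pt "-1 0 0.106 -0.48 0" --pt "-1 0 0.106 -0.48 0" --pt "-1 0 0.106 -0.48 0" --pt "-1 0 0.106 -0.48 0" --pt "-1 0 0.106 -0.48 0" --pt "-1 0 0.106 -0.48 0"

```text
time_s: 52.55
position: [0.4705, 0.3436, 0.0983]
tcp_rot: [[-0.999, 0.039, 0.002], [0.039, 0.999, 0.02], [-0.002, 0.02, -1.0]]
force: [-1.0, -0.3, 3.5]
opening: 0.668
grasp_force: 29.9
```

>>> step_arm --pt "-1 0 0 0.06 0" --pt "-1 0 0 0.16 0" --pt "-1 0 0 0.28 0" --pt "-1 0 0 0.4 0" --pt "-1 0 0 0.52 0" --pt "-1 0 0 0.62 0" --pt "-1 0 -0.08 0.66 0" --pt "-1 0.02 -0.18 0.66 0" --pt "-1 0.05 -0.3 0.66 0" --pt "-1 0.08 -0.42 0.66 0" --pt "-1 0.11 -0.54 0.66 0" --pt "-1 0.14 -0.66 0.66 0" --pt "-1 0.17 -0.78 0.66 0" --pt "-1 0.2 -0.88 0.66 0" --pt "-1 0.22 -0.96 0.66 0" --pt "-1 0.23 -1 0.66 0" --pt "-1 0.23 -1 0.66 0" --pt "-1 0.23 -1 0.66 0"

```text
time_s: 54.35
position: [0.5272, 0.0942, 0.2625]
tcp_rot: [[-0.999, 0.04, 0.0], [0.04, 0.999, 0.021], [0.0, 0.021, -1.0]]
force: [-0.6, 0.5, -3.1]
opening: 0.665
grasp_force: 29.9
```

>>> step_arm --pt "-1 0.02 -0.08 0 0" --pt "-1 0.04 -0.18 0 0" --pt "-1 0.06 -0.3 0 0" --pt "-1 0.068 -0.4 0 0" --pt "-1 0.068 -0.47 0 0" --pt "-1 0.068 -0.5 0 0" --pt "-1 0.068 -0.5 0 0" --pt "-1 0.068 -0.5 0 0" --pt "-1 0.068 -0.5 0 0" --pt "-1 0.068 -0.5 0 0"

```text
time_s: 55.35
position: [0.5447, -0.0304, 0.2631]
tcp_rot: [[-0.999, 0.038, 0.002], [0.038, 0.999, 0.02], [-0.001, 0.02, -1.0]]
force: [0.3, 0.2, -3.4]
opening: 0.665
grasp_force: 29.9
```

Now to lower it to 0.0975, then finish with a small step.

>>> step_arm --pt "-1 0 -0.002 -0.1 0" --pt "-1 0 -0.002 -0.2 0" --pt "-1 0 -0.002 -0.3 0" --pt "-1 0 -0.002 -0.4 0" --pt "-1 0 -0.002 -0.48 0" --pt "-1 0 -0.002 -0.55 0" --pt "-1 0 -0.002 -0.6 0" --pt "-1 0 -0.002 -0.63 0" --pt "-1 0 -0.002 -0.65 0" --pt "-1 0 -0.002 -0.658 0" --pt "-1 0 -0.002 -0.658 0" --pt "-1 0 -0.002 -0.658 0"

```text
time_s: 56.55
position: [0.5453, -0.0321, 0.0991]
tcp_rot: [[-0.999, 0.039, 0.003], [0.039, 0.999, 0.019], [-0.002, 0.02, -1.0]]
force: [-0.6, -0.2, -3.7]
opening: 0.662
grasp_force: 29.9
```

>>> step_arm --pt "-1 0 0 -0.005 0" --pt "-1 0 0 -0.009 0" --pt "-1 0 0 -0.011 0" --pt "-1 0 0 -0.011 0" --pt "1 0 0 -0.011 0" --pt "1 0 0 -0.011 0" --pt "1 0 0 -0.011 0" --pt "1 0 0 -0.011 0" --pt "1 0 0 0.06 0" --pt "1 0 0 0.16 0" --pt "1 0 0 0.28 0" --pt "1 0 0 0.4 0" --pt "1 0 0 0.52 0" --pt "1 -0.1 0.2 0.6 0" --pt "1 -0.2 0.4 0.6 0" --pt "1 -0.3 0.6 0.6 0" --pt "1 -0.4 0.8 0.6 0" --pt "1 -0.4 1 0.6 0" --pt "1 -0.4 1 0.6 0" --pt "1 -0.4 1 0.6 0"

```text
time_s: 58.55
position: [0.4437, 0.2208, 0.2486]
tcp_rot: [[-0.999, 0.034, 0.002], [0.034, 0.999, 0.021], [-0.001, 0.021, -1.0]]
force: [0.0, -0.3, 0.3]
opening: 0.999
grasp_force: 0.0
```

```bash
python3 - <<'E'
from rig import *
import cv2,numpy as np
for n in("scene","top"):
    c=capture(n);np.savez(f"{n}5.npz",**c)
a=np.load("scene5.npz")["color"][160:290,140:345];b=np.load("scene0.npz")["color"][160:290,235:345]
cv2.imwrite("pics/end.png",cv2.resize(np.hstack([a,b])[:,:,::-1],None,fx=2.5,fy=2.5,interpolation=2))
print(read_state()["position"],read_state()["force"])
S0=np.load("scene0.npz")["color"];S5=np.load("scene5.npz")["color"]
for nm,(x0,y0,x1,y1) in dict(tin=(255,182,284,208),can=(288,172,314,196)).items():
    t=S0[y0:y1,x0:x1];w=S5[y0-12:y1+12,x0-12:x1+12]
    r=cv2.matchTemplate(w,t,cv2.TM_CCOEFF_NORMED);print(nm,cv2.minMaxLoc(r)[1],np.array(cv2.minMaxLoc(r)[3])-12)
E
```

```text
[0.44461068 0.21812224 0.24838303] [0.5134381  0.16721786 0.34227457]
tin 0.8362714648246765 [0 0]
can 0.879662811756134 [0 0]
```

View pics/end.png

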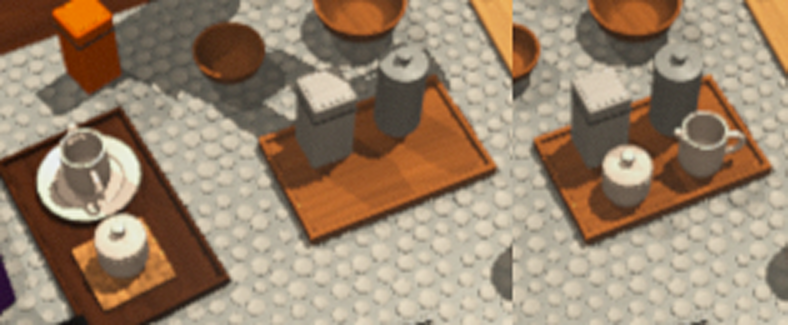

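The canister and tin match their starting pixels with no shift, and the creamer, pot and bowls are in place.

```bash
python3 -c "
from rig import *
print(hand_in())"
```

```text
the job is handed in; nothing more can be done
None
```

I finished the layout and handed it in at about 59 s. The creamer and sugar pot measured within about 3 mm of centre, both canisters show no shift from where they started, and the bowls were not moved; no verdict came back.

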